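# Empty the bite-block tray and show it to the camera

### The job

Take the metal tray by its blue handle, hold its open lip close above the wash basket and tip it so that all four used bite blocks slide off into the basket, without touching the blocks with the gripper or dropping them from high up. Then show the emptied tray to the inspection camera: hold it in the air with the middle of its open lip straight in front of the lens, level with it in height and about 90 mm from it, the lip pointing squarely at the camera and the tray dipped about 30 degrees towards it. Finish while still holding the tray there, without having bumped the camera or shifted anything else on the counter.

Things in the scene. Friction and masses are not known exactly. Their poses are not given: they have to be found in the camera images.
- tray_grip (a point): Centre of the blue handle of the metal tray, where to take it: an upright plate 12 mm thick along x, 60 mm wide along y, its top 20 mm above this point; this point is 46 mm above the table while the tray stands on it. Axes are the tray's own: x points from the handle to the open lip, z up out of the tray.
- tray_lip (a point): Middle of the tray's open lip edge, on the upper side of its floor: 154 mm from the handle's centre along the tray's x and 43 mm below it along its z. Axes as tray_grip.
- tray: The loose tray, polished bare metal, 160 x 100 mm, about 0.2 kg; floor 3 mm thick, side walls 18 mm high, back wall 30 mm high under the handle, no wall at the lip opposite the handle. The blocks start to slide on it at 15 to 25 degrees of slope. Origin on the underside at its centre, 74 mm from the handle along x; axes as tray_grip.
- basket_in (a point): Centre of the inner floor (3 mm above the table) of the open dark steel wash basket. Inside 200 mm along its x, 170 mm along its y, walls 3 mm thick, rim 75 mm above the table. It is fixed to the counter.
- basket: The wash basket; origin under its centre on the table, axes as basket_in.
- lens (a point): Centre of the front glass of the inspection camera: a white head (about 55 x 50 mm) with a black barrel and steel ring, 170 mm above the table on a post with a black foot, fixed. The camera looks level along this frame's minus x; y is level, across; z up. The tray's lip belongs at x = -90 mm, y = z = 0 of this frame.
- camera: The inspection camera; origin on the table under its head, 26 mm behind the lens; axes as lens.
- red_block_mid (a point): Centre of the red bite block, half-way up: a chunky L-shaped hard plastic piece 28 x 20 mm, 10 mm thick, with an upright 8 mm thick at one end making it 20 mm high; 14 g, lying loose on the tray at the start. This point is 8 mm above its underside.
- red_block: The red bite block; origin at the centre of its underside.
- yellow_block_mid (a point): Centre of the yellow bite block, half-way up: a chunky L-shaped hard plastic piece 28 x 20 mm, 10 mm thick, with an upright 8 mm thick at one end making it 20 mm high; 14 g, lying loose on the tray at the start. This point is 8 mm above its underside.
- yellow_block: The yellow bite block; origin at the centre of its underside.
- green_block_mid (a point): Centre of the green bite block, half-way up: a chunky L-shaped hard plastic piece 28 x 20 mm, 10 mm thick, with an upright 8 mm thick at one end making it 20 mm high; 14 g, lying loose on the tray at the start. This point is 8 mm above its underside.
- green_block: The green bite block; origin at the centre of its underside.
- orange_block_mid (a point): Centre of the orange bite block, half-way up: a chunky L-shaped hard plastic piece 28 x 20 mm, 10 mm thick, with an upright 8 mm thick at one end making it 20 mm high; 14 g, lying loose on the tray at the start. This point is 8 mm above its underside.
- orange_block: The orange bite block; origin at the centre of its underside.
- ring_yellow: Yellow plastic aiming ring, 80 mm across, lying flat; a bystander to be left alone. Origin at the centre of its underside.
- ring_blue: Blue plastic aiming ring, 80 mm across, lying flat; a bystander to be left alone. Origin at the centre of its underside.
- ring_red: Red plastic aiming ring, 80 mm across, lying flat; a bystander to be left alone. Origin at the centre of its underside.
- bur_block: Small steel bur block, 75 x 45 x 22 mm; a bystander to be left alone. Origin at the centre of its underside.
- spray_bottle: White bottle with blue label, 60 mm across, 120 mm high; a bystander to be left alone. Origin at the centre of its underside.
- jar: Brown jar with a steel cap, 72 mm across, 80 mm high; a bystander to be left alone. Origin at the centre of its underside.
- wrapped_pack: White wrapped instrument pack, 160 x 60 x 18 mm; a bystander to be left alone. Origin at the centre of its underside.

How it is judged:
On the way, in this order (a step that is already met when the one before it is completed fails the run):
1. all four bite blocks have slid off the tray into the basket (x of red_block_mid in the frame of basket_in between -0.1 and 0.1 m and y of red_block_mid in the frame of basket_in between -0.086 and 0.086 m and z of each of red_block_mid, yellow_block_mid, green_block_mid, orange_block_mid in the frame of basket_in below 0.055 m and x of yellow_block_mid in the frame of basket_in between -0.1 and 0.1 m and y of yellow_block_mid in the frame of basket_in between -0.086 and 0.086 m and x of green_block_mid in the frame of basket_in between -0.1 and 0.1 m and y of green_block_mid in the frame of basket_in between -0.086 and 0.086 m and x of orange_block_mid in the frame of basket_in between -0.1 and 0.1 m and y of orange_block_mid in the frame of basket_in between -0.086 and 0.086 m), for 0.2 s.
2. the empty tray is shown to the camera (x of tray_lip in the frame of lens between -0.125 and -0.055 m and y of tray_lip in the frame of lens between -0.025 and 0.025 m and z of tray_lip in the frame of lens between -0.025 and 0.025 m and angle between tray_grip's own z axis and vertical between 0.37 and 0.68 rad and angle between the y axis of tray_grip and the y axis of lens, either way round below 0.17 rad and x of tray_grip in the frame of lens below -0.16 m and z of tray_grip in the frame of lens above 0.05 m), for 0.2 s.
At the end, for the whole second after the job is handed in: All four blocks lie in the basket below its rim. The fingers hold the tray still, clear of counter, basket and camera; lip centre 55 to 125 mm before the lens, within 25 mm of its axis sideways and in height; dipped 21 to 39 degrees towards the camera, square within 10 degrees (all of step 1 and all of step 2 and contact force between the fingers and tray above 1 N and linear speed of tray below 0.04 m/s and contact force between tray and basket below 0.2 N and contact force between tray and camera below 0.2 N); the arm keeps its last pose, push and grip.
It fails at once if the gripper or arm touches a bite block (contact force between any of the fingers, the arm and red_block above 0.3 N or contact force between any of the fingers, the arm and yellow_block above 0.3 N or contact force between any of the fingers, the arm and green_block above 0.3 N or contact force between any of the fingers, the arm and orange_block above 0.3 N).
It fails at once if a bite block is dropped from high up (faster than 2.2 m/s) (linear speed of any of red_block, yellow_block, green_block, orange_block above 2.2 m/s).
It fails at once if the camera is bumped (contact force between any of tray, the fingers, the arm and camera above 3 N).
It fails at once if a bystander is shifted by more than 20 mm (distance of any of ring_yellow, ring_blue, ring_red, bur_block, spray_bottle, jar, wrapped_pack from where it was at the start of the episode above 0.02 m).
It also fails if it takes over 46 s, if anything falls off the work surface, if the arm or the gripper's body presses on something with over 40 N, if the wrist force passes 120 N, or if a joint passes its speed limit or range.

### The arm

A 7-joint arm with a two-finger parallel gripper is mounted at the origin on the work surface. World frame = base frame: x ahead of the robot, y to its left, z up, the work surface at z = 0. Lengths are in m, angles in rad, forces in N, time in s.
With the tool pointing down it reaches from about 0.425 to 0.875 m from the base axis. Payload 9.9 kg.
Tool frame: the origin (TCP) lies at the very end of the fingers, on their centre line; the grasp point (between the pads) lies ctrl.grasp_offset behind it (ctrl.grasp_offset is the distance from the TCP to the grasp point, in m); z points along the fingers, y is the direction in which the jaws open and shut (so a half turn about z gives the same grasp; the last joint's range is limited). The gripper opens to 85 mm and grips with 20 to 120 N. Pads are 22 mm wide; open, the fingers measure 114 mm over their backs; the gripper's body (76 mm by 85 mm) begins 54 mm behind the grasp point. The pads swing forward as they close: fully open they stand 13 mm farther back than shut.
Start: joints at [-1.359, 0.576, 0.025, 1.437, -0.015, 1.129, -0.057], TCP at [0.197, 0.646, 0.231] pointing down, gripper open.
Joint ranges: [-2.76, 2.76], [-0.34, 2.15], [-1.52, 1.57], [0.19, 2.46], [-1.09, 4.23], [0.17, 1.99], [-2.82, 2.82]. Speed limits (rad/s): [2.22, 2.22, 3.01, 3.01, 3.14, 3.14, 3.14].

### API

Orientations are given as a unit quaternion [x, y, z, w].
In Python, from bench import ctrl, get_image, camera_model, ticket, regions_of gives the robot as it stands.
- The arm moves only by the tool play_rows, never from a script. Its argument "deltas" is a list of rows, each a list of 6 numbers: the shift along the tool's x, y, z in m, then the turn, a rotation vector about the tool's x, y, z in degrees. A call has 1 to 5 rows; each row is the pose to reach, as a shift and turn from the pose commanded when the call began, along the tool's axes at that moment; what a row does not reach only later rows make up. A row lasts 1/8 s, in which the tool goes at most 62.5 mm and 10.7 degrees, less where a joint would pass 70% of its speed; a pose out of reach is approached as far as the arm can. A call with a gripper value outside its range is refused whole. "hand" is the finger opening in m, from 0 to 0.0854, set as the call begins (left out, the last holds). The fingers move at their own pace and stop on an object; "grip_force" is the grip in N (left out, the last holds). Time passes only in rows, so rows that repeat a pose let the fingers close. It gives the time, the measured TCP pose, the force and the opening at its end, in the units of the state.
- ctrl.observe(): the state, without advancing time (a new reading comes with each control period).
- get_image(name): name is "scene" or "top"; returns the picture (400x640x3 uint8, red, green, blue); there is no depth.
- camera_model(name): a dict with "intrinsics" (3x3 intrinsics, pixels), "k1" (the pictures are not rectified: a ray, as slopes to the right and down, at radius r is drawn at 1 + k1 r^2 times it, then the intrinsics apply), "view" (4x4, takes a point from world to camera coordinates). Camera axes: x right, y down, z forward; pixel columns grow to the right and rows downward; lengths in m; the calibration is good to about 2 mm. A picture is of the moment at which its call begins. camera_model takes no time and is no camera call.
- ticket.close_job(): hands the job in, once; it reports no verdict.
Trained networks look in the newest picture that a camera, given by its name, has taken for a name from the list of things; names that differ only in an ending like _2 or _b are one class to them, and where a whole thing is asked for, a point or a joint stands for the part that bears it (a point fixed in the world has none). Each returns a list of dicts, best first, with "conf" (0 to 1); they miss things now and then, are a little off and sometimes report something else, mostly with a low value. They report only what shows in the picture. A call takes as long as a camera call.
- regions_of(camera, target): "region" (400x640 bool, what is visible of it) and "bbox" ([centre column, centre row, width, height] in pixels, round what is visible of it).
The state is a dict: "time_s": time; "joint_pos": joint angles; "joint_vel": joint speeds; "effort": joint torques, N m; "eef_pos": TCP position; "eef_rot": TCP orientation; "wrist_force": force on the tool from outside, world axes, zero at the start; "wrist_torque": the same for the moment, N m; "gripper_width": opening from 0.0 (shut) to 1.0 (fully open).
Only numpy, scipy, OpenCV 4.12 (cv2) and the standard library are available. Lean on these libraries where they do the work, as an engineer would, in place of code of your own. Each camera call takes 0.05 s, during which the arm holds its last target.

## Working session

There is one attempt and no reset: what is moved stays moved. The work goes in short steps, Python scripts to look and compute and a tool call to move; the robot and the scene stay as the last step left them, time stands still between calls to the robot, and variables do not carry over. Pictures are saved under pics/ and viewed, and the job is handed in when it is done.

Besides the shell and the picture viewer there is one more tool, called after ">>>" as name(argument=value, ...), one argument or row to a line, values as JSON. play_rows: Moves the arm, as the interface text tells. Its arguments: {"type":"object","properties":{"deltas":{"type":"array"},"hand":{"type":"number"},"grip_force":{"type":"number"}},"required":["deltas"]}

```bash
mkdir -p pics; ls; python3 - <<'E'
from bench import ctrl,get_image,camera_model
import cv2,numpy as np
s=ctrl.observe();print(s, ctrl.grasp_offset)
for n in("scene","top"):
    im=get_image(n);cv2.imwrite(f"pics/{n}0.png",im[:,:,::-1]);m=camera_model(n);print(n,m)
E
```

```text
pics
{'time_s': 0.0, 'joint_pos': array([-1.3587915 ,  0.57651629,  0.02487572,  1.43795097, -0.01501695,
        1.1289993 , -0.05649192]), 'joint_vel': array([-2.88415616e-04, -2.39588588e-03,  9.42067125e-05,  1.94852550e-03,
        8.80751529e-04, -6.25504747e-04, -1.29525376e-03]), 'effort': array([-3.62812589e-04, -7.65750861e+01,  2.25023970e+00, -2.85983580e+01,
        1.52080081e-02,  1.26855879e-02, -5.09621759e-05]), 'eef_pos': array([0.19663905, 0.64522593, 0.23043885]), 'eef_rot': array([ 1.47359860e-01,  9.89082584e-01, -8.40652485e-04, -7.96671860e-05]), 'wrist_force': array([ 0.05852189,  0.36460592, -0.3065905 ]), 'wrist_torque': array([-0.01622715, -0.03359487,  0.04349916]), 'gripper_width': 0.9984838916210308} 0.0187
scene {'intrinsics': array([[398.78775624,   0.        , 314.847385  ],
       [  0.        , 398.78775624, 199.77881108],
       [  0.        ,   0.        ,   1.        ]]), 'k1': -0.1036767785162667, 'view': array([[ 0.22051118,  0.97538235,  0.00202425, -0.17502539],
       [ 0.8079147 , -0.1814871 , -0.560657  , -0.36463814],
       [-0.54648757,  0.12526656, -0.82804567,  1.40038066],
       [ 0.        ,  0.        ,  0.        ,  1.        ]])}
top {'intrinsics': array([[429.40745838,   0.        , 321.87667557],
       [  0.        , 429.40745838, 200.4077811 ],
       [  0.        ,   0.        ,   1.        ]]), 'k1': 0.03543361478662722, 'view': array([[ 1.12488397e-01, -9.93643658e-01,  4.31764204e-03,
        -9.21722633e-04],
       [-9.65351741e-01, -1.10313133e-01, -2.36488960e-01,
         5.86980688e-01],
       [ 2.35462048e-01,  2.24342209e-02, -9.71624583e-01,
         1.28493535e+00],
       [ 0.00000000e+00,  0.00000000e+00,  0.00000000e+00,
         1.00000000e+00]])}
```

View pics/scene0.png

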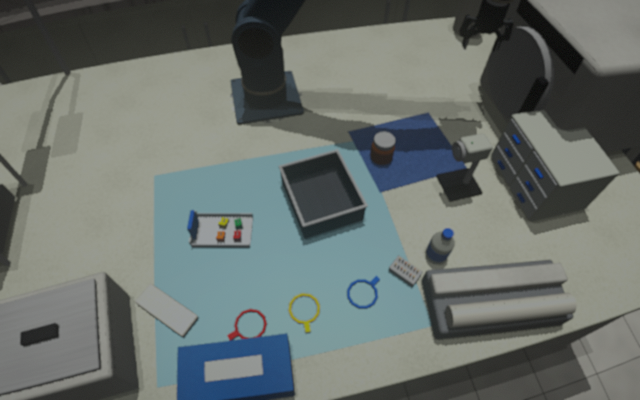

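View pics/top0.png

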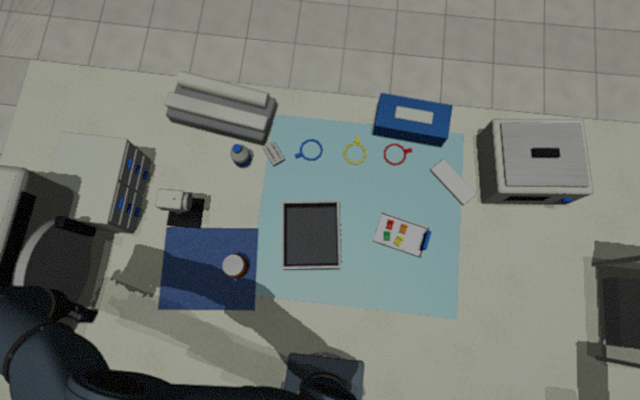

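The scene picture shows the tray at about (222,230), its blue handle on the left at (192,227), the basket at (322,193) and the camera at (470,150) facing left. The top picture agrees: tray (402,234), basket (312,235), camera (175,200).

```bash
cat > h.py <<'E'
import numpy as np,cv2
from bench import ctrl,get_image,camera_model,regions_of
from scipy.spatial.transform import Rotation as R
M={n:camera_model(n) for n in("scene","top")}
def proj(n,P):
    m=M[n];P=np.atleast_2d(P);c=P@m['view'][:3,:3].T+m['view'][:3,3]
    s=c[:,:2]/c[:,2:];s=s*(1+m['k1']*(s**2).sum(1,keepdims=True))
    K=m['intrinsics'];return s*[K[0,0],K[1,1]]+K[:2,2]
def ray(n,uv):
    m=M[n];K=m['intrinsics'];d=(np.array(uv,float)-K[:2,2])/[K[0,0],K[1,1]];s=d.copy()
    for _ in range(30): s=d/(1+m['k1']*(s@s))
    A=m['view'][:3,:3];o=-A.T@m['view'][:3,3];v=A.T@np.array([s[0],s[1],1]);return o,v/np.linalg.norm(v)
def onz(n,uv,z):
    o,v=ray(n,uv);return o+v*(z-o[2])/v[2]
def tri(a,b):
    (o1,v1),(o2,v2)=ray('scene',a),ray('top',b)
    A=np.array([v1,-v2]).T;t=np.linalg.lstsq(A,o2-o1,rcond=None)[0]
    p,q=o1+t[0]*v1,o2+t[1]*v2;return (p+q)/2,np.linalg.norm(p-q)
E
python3 - <<'E'
from h import *
for n in("scene","top"):
    im=get_image(n)
    over=im.copy()
    for t in("tray_grip","tray","basket","camera","lens","red_block","orange_block","yellow_block","green_block","jar","spray_bottle"):
        for r in regions_of(n,t)[:2]:
            print(n,t,round(r['conf'],2),np.round(r['bbox'],1),r['region'].sum(), np.round(cv2.minAreaRect(np.argwhere(r['region'])[:,::-1].astype(np.float32))[0],1))
    for k,(x0,y0,w,h) in {"scene":{"tray":(175,195,100,70),"bask":(265,140,110,110),"cam":(435,120,80,90)},"top":{"tray":(360,200,90,65),"bask":(270,190,90,90),"cam":(145,175,80,60)}}[n].items():
        c=cv2.resize(im[y0:y0+h,x0:x0+w,::-1],None,fx=8 if k!='bask' else 6,fy=8 if k!='bask' else 6,interpolation=cv2.INTER_CUBIC)
        cv2.imwrite(f"pics/{n}_{k}.png",c[:600,:800])
E
```

```text
scene tray_grip 0.7 [221.2 229.9  64.5  44.2] 1860 [219.6 229.9]
scene tray_grip 0.56 [364.2 293.4  34.2  30.9] 307 [362. 292.]
scene tray 0.86 [221.6 227.8  65.1  40.7] 1852 [220.  228.5]
scene basket 0.96 [323.4 195.4  89.9  91.3] 5266 [323.4 191.8]
scene basket 0.62 [221.1 228.6  66.   44. ] 1770 [219.6 229.9]
scene camera 0.87 [464.1 166.   55.8  64. ] 1859 [463.  166.3]
scene lens 0.75 [216.8 230.9  63.   37.1] 1879 [219.3 230.4]
scene lens 0.19 [325.6 193.1  86.4  90.8] 5142 [322.5 191.6]
scene red_block 0.71 [218.8 229.4  64.9  39. ] 1880 [219.6 229.9]
scene green_block 0.52 [239.9 223.8   6.1  10.5] 77 [238.5 223. ]
scene jar 0.78 [383.8 149.3  22.9  33.5] 692 [381.5 148. ]
scene spray_bottle 0.81 [439.2 247.5  27.9  36.4] 755 [440.5 245. ]
top tray_grip 0.61 [399.6 236.1  54.7  44.8] 1328 [401.7 235.1]
top tray 0.81 [403.8 234.8  55.4  48.3] 1384 [402.2 235.1]
top basket 0.83 [311.8 236.1  57.2  67.6] 4010 [310.5 234.5]
top camera 0.73 [181.4 207.9  49.8  40.9] 1369 [178.8 208.1]
top camera 0.4 [403.9 234.1  58.5  47.6] 1444 [402.1 234.9]
top lens 0.73 [180.2 209.4  50.5  45.7] 1419 [178.6 208.1]
top lens 0.73 [311.2 236.6  60.5  69.1] 4152 [311. 234.]
top red_block 0.58 [389.9 224.6  10.8   9.1] 67 [388.9 224.5]
top orange_block 0.54 [310.  236.4  60.7  70.4] 4106 [309.5 235. ]
top orange_block 0.24 [234.7 266.1  23.8  24.9] 479 [235.3 265.3]
top yellow_block 0.39 [399.4 242.6  11.   10.9] 57 [398.4 240.7]
top green_block 0.38 [384.9 235.6   4.6  11.9] 78 [386.5 236. ]
top jar 0.56 [235.2 265.9  22.6  24.7] 473 [235.2 266.1]
top jar 0.47 [309.8 238.5  63.7  70.4] 3995 [309.4 234.6]
top spray_bottle 0.22 [389.  223.7   9.7  10.2] 61 [389.  224.3]
```

View pics/scene_tray.png

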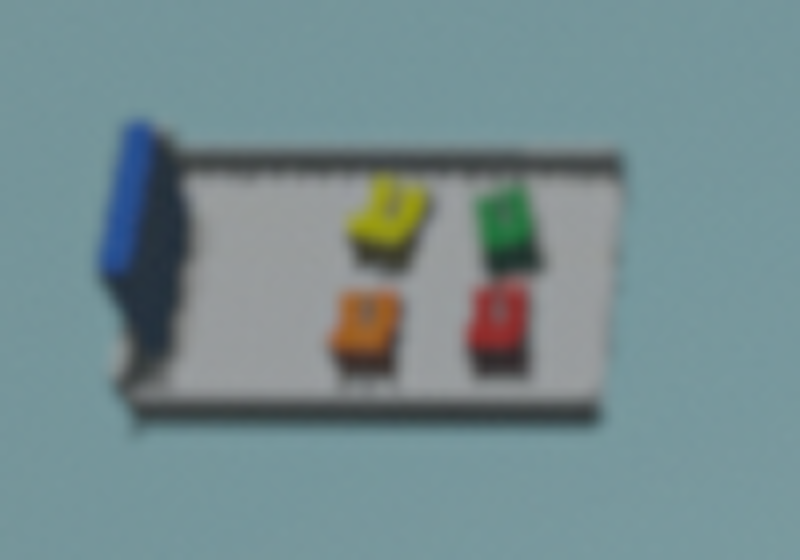

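View pics/top_tray.png

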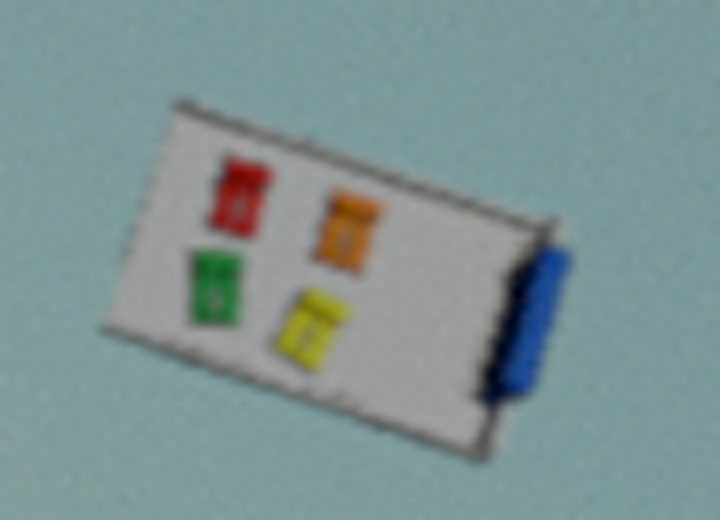

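View pics/scene_cam.png

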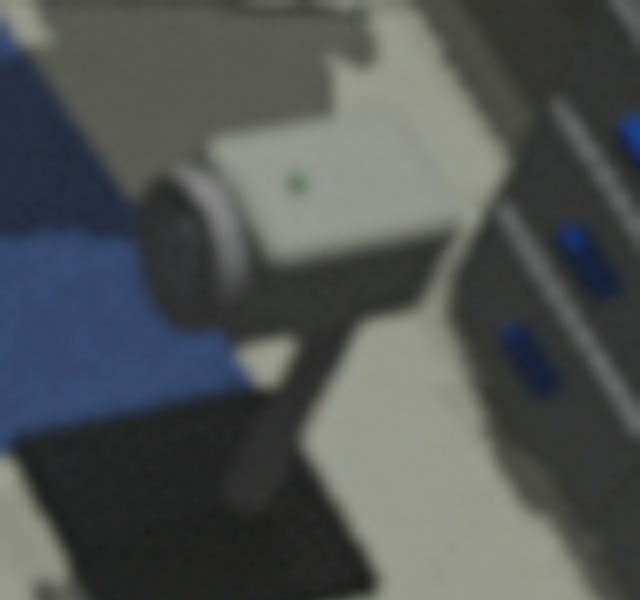

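View pics/top_cam.png

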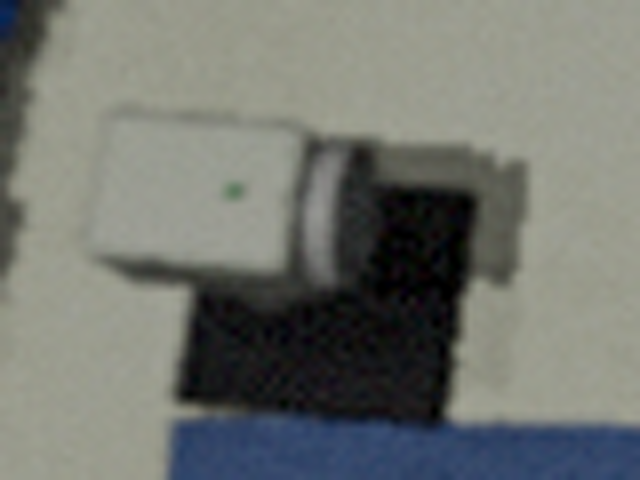

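View pics/scene_bask.png

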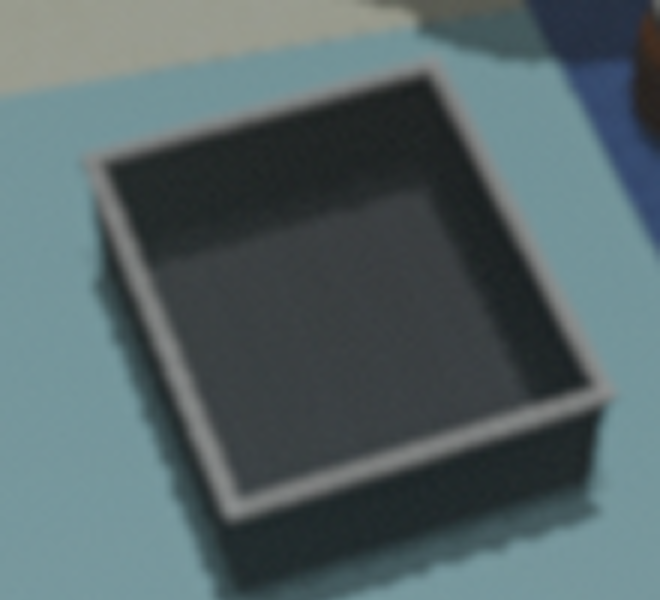

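View pics/top_bask.png

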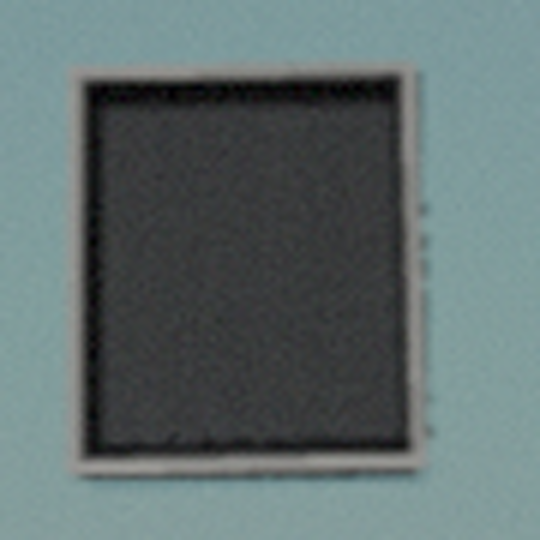

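```bash
cat > fit.py <<'E'
from h import *
from scipy.optimize import least_squares
f=lambda c,o,s:(np.array(c,float)+.5)/s-.5+np.array(o)
def fitrect(local,obs,x0):
    def P(p):
        c,s=np.cos(p[2]),np.sin(p[2]);L=np.array(local,float);return np.c_[p[0]+c*L[:,0]-s*L[:,1],p[1]+s*L[:,0]+c*L[:,1],L[:,2]]
    def res(p):
        W=P(p);return np.concatenate([ (proj(n,W[i])[0]-uv) for i,n,uv in obs]).ravel()
    r=least_squares(res,x0);return r.x,np.round(res(r.x).reshape(-1,2),1),P
if __name__=="__main__":
    for n,o,cs in(("scene",(265,140),[(90,160),(432,65),(612,395),(230,518)]),("top",(270,190),[(72,68),(415,66),(425,467),(80,470)])):
        print(n,[np.round(onz(n,f(c,o,6),.075),4) for c in cs])
    for n,o,cs in(("scene",(175,195),[(178,150),(620,152),(602,400)]),("top",(360,200),[(180,100),(103,328),(487,458),(555,225)])):
        print('tray',n,[np.round(onz(n,f(c,o,8),.018),4) for c in cs])
    print('handle top', np.round(onz('scene',f((128,198),(175,195),8),.066),4), np.round(onz('top',f((540,325),(360,200),8),.066),4))
    S=[(205,145),(395,110),(465,215),(275,262)];T=[(305,122),(118,108),(95,250),(285,275)]
    for a,b in zip(S,T): print('head',*[np.round(q,4) for q in tri(f(a,(435,120),8),f(b,(145,175),8))])
    for z in(.165,.17,.175): print('lens',np.round(onz('scene',f((172,250),(435,120),8),z),4),np.round(onz('top',f((372,215),(145,175),8),z),4))
E
python3 fit.py; python3 -c "
from h import *
for n in M: print(ray(n,(320,200))[0])"
```

```text
scene [array([ 0.3837, -0.0098,  0.075 ]), array([0.3617, 0.1625, 0.075 ]), array([0.565 , 0.1919, 0.075 ]), array([0.5893, 0.0148, 0.075 ])]
top [array([0.5662, 0.1909, 0.075 ]), array([0.5877, 0.0125, 0.075 ]), array([ 0.3811, -0.014 ,  0.075 ]), array([0.36  , 0.1588, 0.075 ])]
tray scene [array([ 0.452 , -0.2615,  0.018 ]), array([ 0.4866, -0.1096,  0.018 ]), array([ 0.5817, -0.1286,  0.018 ])]
tray top [array([ 0.5794, -0.1327,  0.018 ]), array([ 0.4827, -0.1094,  0.018 ]), array([ 0.4484, -0.2651,  0.018 ]), array([ 0.5452, -0.2869,  0.018 ])]
handle top [ 0.5003 -0.2692  0.066 ] [ 0.4955 -0.272   0.066 ]
head [0.5252 0.4369 0.2414] 0.016
head [0.5233 0.5027 0.2409] 0.0129
head [0.4982 0.5575 0.1467] 0.0233
head [0.4976 0.4888 0.138 ] 0.0211
lens [0.5058 0.4494 0.165 ] [0.514  0.4417 0.165 ]
lens [0.5095 0.4461 0.17  ] [0.513 0.44  0.17 ]
lens [0.5133 0.4429 0.175 ] [0.512  0.4383 0.175 ]
[ 1.09848219 -0.07088131  0.9554965 ]
[0.264193   0.03500929 1.3872932 ]
```

```bash
cat > fit2.py <<'E'
from fit import *
g=lambda n,o,s,l:[(i,n,f(c,o,s)) for i,c in l]
# basket local corners: 0(-,-)1(-,+)2(+,+)3(+,-)
b=[(-.103,-.088,.075),(-.103,.088,.075),(.103,.088,.075),(.103,-.088,.075)]
ob=g('scene',(265,140),6,[(0,(90,160)),(1,(432,65)),(2,(612,395)),(3,(230,518))])+g('top',(270,190),6,[(2,(72,68)),(3,(415,66)),(0,(425,467)),(1,(80,470))])
pb,r,_=fitrect(b,ob,[.47,.09,.12]);print('basket',np.round(pb,4),r.tolist())
t=[(-.08,.05,.018),(.08,.05,.018),(.08,-.05,.018),(-.08,-.05,.018),(-.074,0,.066),(.08,-.05,0)]
ot=g('scene',(175,195),8,[(1,(620,152)),(2,(602,398)),(4,(128,198))])+g('top',(360,200),8,[(2,(180,100)),(1,(103,328)),(0,(487,458)),(3,(555,225)),(4,(540,325))])
pt,r,PT=fitrect(t,ot,[.51,-.2,1.35]);print('tray',np.round(pt,4),np.degrees(pt[2]),r.tolist())
W=PT(pt);print('handle',W[4])
S=[(275,262),(465,215),(395,110),(205,145)];T=[(305,122),(118,108),(95,250),(285,275)]
for a,c in zip(S,T): print('head',*[np.round(q,4) for q in tri(f(a,(435,120),8),f(c,(145,175),8))])
E
python3 fit2.py
```

```text
basket [0.4743 0.0886 0.1323] [[-0.8, 0.2], [-0.2, -0.2], [-0.9, 0.1], [-0.0, -0.4], [0.4, 0.5], [-0.8, -0.2], [-0.5, -1.0], [-1.1, -0.3]]
tray [ 0.5145 -0.198   1.3486] 77.26716866275744 [[0.1, -1.0], [-0.9, 0.2], [-0.4, -0.6], [-0.5, -0.5], [-0.1, -0.2], [-0.0, 0.1], [0.1, -0.1], [-0.5, -0.9]]
handle [ 0.49817881 -0.27022996  0.066     ]
head [0.5391 0.4618 0.1938] 0.0003
head [0.5365 0.5288 0.1978] 0.0031
head [0.4857 0.5291 0.1938] 0.0054
head [0.4844 0.4613 0.1904] 0.0034
```

```bash
cat > plan.py <<'E'
from h import *
G=ctrl.grasp_offset
def toolR(yaw,dip):  # yaw, dip deg of tray; tool y=tray x, tool z=-tray z, tool x=tray y
    T=R.from_euler('z',yaw,degrees=True)*R.from_euler('y',dip,degrees=True)
    m=T.as_matrix();return R.from_matrix(np.c_[m[:,1],m[:,0],-m[:,2]])
def now():
    s=ctrl.observe();return s,np.array(s['eef_pos']),R.from_quat(s['eef_rot'])
def delta(p1,R1):
    s,p0,R0=now();return np.r_[R0.inv().apply(p1-p0),(R0.inv()*R1).as_rotvec(degrees=True)]
def show(p1,R1):
    d=delta(np.array(p1,float),R1);print('delta',np.round(d[:3],4),np.round(d[3:],1),'|',round(np.linalg.norm(d[:3]),3),round(np.linalg.norm(d[3:]),1))
def tcp_from_lip(lip,yaw,dip,c=(0,0,0)):
    # TCP position given the lip position for a nominal grasp
    T=(R.from_euler('z',yaw,degrees=True)*R.from_euler('y',dip,degrees=True))
    return np.array(lip)+T.apply([-.154,0,.043-G])
def state():
    s,p,r=now();y=r.as_matrix()[:,1];z=r.as_matrix()[:,2]
    print('t',round(s['time_s'],2),'p',np.round(p,4),'yaw',round(np.degrees(np.arctan2(y[1],y[0])),1),'dip',round(np.degrees(np.arcsin(-y[2])),1),'F',np.round(s['wrist_force'],1),'T',np.round(s['wrist_torque'],2),'w',round(s['gripper_width'],3),'q',np.round(s['joint_pos'],3))
E
python3 - <<'E'
from plan import *
state()
show([.45,.3,.30],toolR(77.3,0))
show([.4982,-.2702,.12],toolR(77.3,0))
im=get_image('top')
for c,n in(((312,330),'y'),((345,230),'o'),((240,195),'r'),((215,290),'g')):
    p=onz('top',(np.array(c)+.5)/8-.5+[360,200],.014)
    a=np.radians(77.3);d=p[:2]-[.5145,-.198];print(n,np.round([d@[np.cos(a),np.sin(a)],d@[-np.sin(a),np.cos(a)]],3))
for n,c in(('jar',(384,149)),('bottle',(440,245))):print(n,onz('scene',c,.05))
E
```

```text
t 1.3 p [0.1968 0.6457 0.2313] yaw 73.0 dip -0.0 F [ 0.5 -0.7 -0.7] T [ 0.   -0.   -0.01] w 0.995 q [-1.359  0.576  0.025  1.437 -0.015  1.129 -0.057]
delta [-0.343  -0.2568 -0.0687] [ 0.  -0.  -4.3] | 0.434 4.3
delta [-0.5554 -0.7882  0.1113] [ 0.  -0.  -4.3] | 0.971 4.3
y [-0.     0.023]
o [-0.001 -0.021]
r [ 0.043 -0.02 ]
g [0.041 0.02 ]
jar [0.36609072 0.3105638  0.05      ]
bottle [0.70881714 0.34971782 0.05      ]
```

>>> play_rows(
  deltas=[
    [-0.06,-0.04,-0.05,0,0,-1],
    [-0.12,-0.08,-0.069,0,0,-2],
    [-0.17,-0.12,-0.069,0,0,-3],
    [-0.22,-0.16,-0.069,0,0,-4.3],
    [-0.27,-0.2,-0.069,0,0,-4.3],
  ],
  hand=0.05,
  grip_force=80,
)

```text
time_s: 1.98
eef_pos: [0.3756, 0.4061, 0.3002]
eef_rot: [0.11, 0.994, 0.0, 0.0]
wrist_force: [0.5, 1.1, -0.1]
gripper_width: 0.588
```

```bash
python3 -c "
from plan import *
state();show([.47,.2,.30],toolR(77.3,0));show([.55,-.1,.25],toolR(77.3,0))"
```

```text
t 1.98 p [0.3756 0.4061 0.3002] yaw 77.4 dip -0.1 F [ 0.5  1.1 -0.1] T [-0.   -0.04 -0.  ] w 0.588 q [-0.947  0.337  0.053  1.657 -0.019  1.148  0.462]
delta [-1.372e-01 -1.805e-01  1.000e-04] [0.1 0.  0.1] | 0.227 0.1
delta [-0.2808 -0.4558  0.0499] [0.1 0.  0.1] | 0.538 0.1
```

>>> play_rows(
  deltas=[
    [-0.04,-0.045,0,0,0,0],
    [-0.08,-0.09,0,0,0,0],
    [-0.12,-0.135,0,0,0,0],
    [-0.15,-0.185,0,0,0,0],
    [-0.18,-0.235,0,0,0,0],
  ],
)

```text
time_s: 2.6
eef_pos: [0.4992, 0.1373, 0.2999]
eef_rot: [0.11, 0.994, 0.0, 0.0]
wrist_force: [0.9, 0.1, 0.7]
gripper_width: 0.588
```

>>> play_rows(
  deltas=[
    [-0.02,-0.055,0.01,0,0,0],
    [-0.04,-0.11,0.02,0,0,0],
    [-0.06,-0.165,0.03,0,0,0],
    [-0.075,-0.22,0.05,0,0,0],
    [-0.09,-0.275,0.07,0,0,0],
  ],
)

```text
time_s: 3.22
eef_pos: [0.5265, -0.1507, 0.2294]
eef_rot: [0.11, 0.994, 0.0, 0.001]
wrist_force: [1.0, 0.3, -0.4]
gripper_width: 0.582
```

```bash
python3 -c "
from plan import *
state();show([.4982,-.2702,.10],toolR(77.3,0))"
```

```text
t 3.23 p [ 0.5265 -0.1507  0.2294] yaw 77.4 dip -0.0 F [ 1.   0.3 -0.4] T [ 0.01 -0.04  0.08] w 0.582 q [ 0.019  0.397  0.251  1.787 -0.117  0.97   1.667]
delta [ 0.0016 -0.1229  0.1294] [0.  0.1 0.1] | 0.178 0.1
```

>>> play_rows(
  deltas=[
    [0,-0.035,0.03,0,0,0],
    [0.001,-0.07,0.06,0,0,0],
    [0.002,-0.105,0.085,0,0,0],
    [0.002,-0.123,0.11,0,0,0],
    [0.002,-0.123,0.125,0,0,0],
  ],
)

```text
time_s: 3.85
eef_pos: [0.4966, -0.2698, 0.1036]
eef_rot: [0.111, 0.994, -0.0, -0.0]
wrist_force: [0.7, 0.0, 0.7]
gripper_width: 0.585
```

```bash
python3 -c "
from plan import *
state();show([.4982,-.2702,.027],toolR(77.3,0))
for n,(x0,y0,w,h) in dict(scene=(165,175,110,90),top=(350,180,110,90)).items():
    im=get_image(n);cv2.imwrite(f'pics/{n}_pre.png',cv2.resize(im[y0:y0+h,x0:x0+w,::-1],None,fx=6,fy=6,interpolation=cv2.INTER_CUBIC))
"
```

```text
t 3.85 p [ 0.4966 -0.2698  0.1036] yaw 77.2 dip 0.0 F [0.7 0.  0.7] T [ 0.   -0.02 -0.08] w 0.585 q [ 0.275  0.572  0.213  1.889 -0.177  0.7    1.938]
delta [-0.0018 -0.      0.0766] [-0.  -0.1 -0.1] | 0.077 0.1
```

View pics/scene_pre.png

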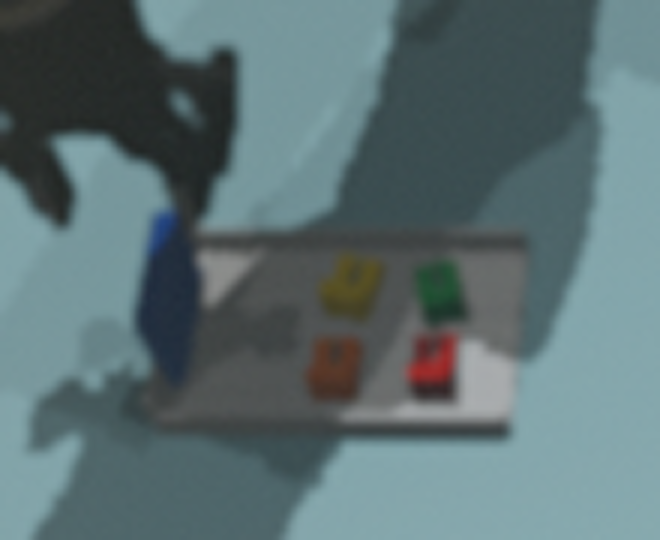

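View pics/top_pre.png

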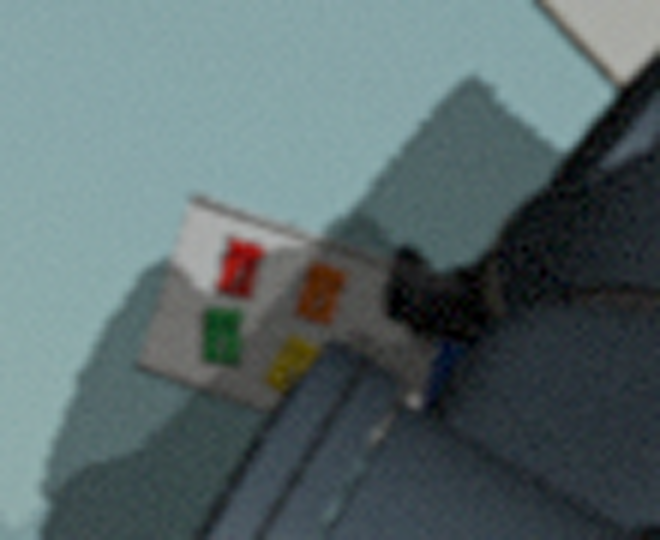

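Fingers sit either side of the handle (scene crop 60 and 190 against the handle at 165, the fingers being higher up). Descending.

>>> play_rows(
  deltas=[
    [-0.002,0,0.015,0,0,0],
    [-0.002,0,0.03,0,0,0],
    [-0.002,0,0.045,0,0,0],
    [-0.002,0,0.06,0,0,0],
    [-0.002,0,0.076,0,0,0],
  ],
)

```text
time_s: 4.58
eef_pos: [0.4994, -0.2689, 0.0276]
eef_rot: [0.11, 0.994, -0.0, -0.0]
wrist_force: [-0.2, -0.3, -0.3]
gripper_width: 0.588
```

```bash
python3 -c "
from plan import *
state();show([.4982,-.2702,.027],toolR(77.3,0))
for n,(x0,y0,w,h) in dict(scene=(165,175,110,90)).items():
    im=get_image(n);cv2.imwrite(f'pics/{n}_pre2.png',cv2.resize(im[y0:y0+h,x0:x0+w,::-1],None,fx=6,fy=6,interpolation=cv2.INTER_CUBIC))
"
```

```text
t 4.58 p [ 0.4994 -0.2689  0.0276] yaw 77.4 dip 0.0 F [-0.2 -0.3 -0.3] T [-0.02 -0.03 -0.02] w 0.588 q [ 0.302  0.684  0.17   1.939 -0.211  0.535  1.966]
delta [ 0.0009 -0.0015  0.0006] [-0.  -0.   0.1] | 0.002 0.1
```

View pics/scene_pre2.png

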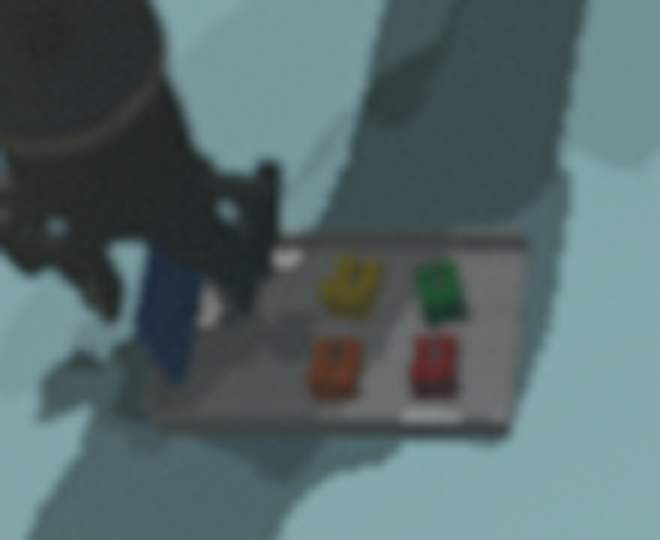

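The handle (scene crop 165,310) is straddled by the fingers, and no force shows. Closing at 80 N.

>>> play_rows(
  deltas=[
    [0,-0.001,0,0,0,0],
    [0,-0.001,0,0,0,0],
    [0,-0.001,0,0,0,0],
    [0,-0.001,0,0,0,0],
    [0,-0.001,0,0,0,0],
  ],
  hand=0.0,
  grip_force=80,
)

```text
time_s: 5.25
eef_pos: [0.4994, -0.2703, 0.0293]
eef_rot: [0.11, 0.994, -0.0, 0.001]
wrist_force: [-1.6, -1.3, 5.8]
gripper_width: 0.134
```

```bash
python3 -c "
from plan import *
state()"
```

```text
t 5.25 p [ 0.4994 -0.2703  0.0293] yaw 77.3 dip 0.0 F [-1.6 -1.3  5.8] T [-0.16  0.2  -0.03] w 0.134 q [ 0.304  0.682  0.171  1.937 -0.21   0.538  1.967]
```

>>> play_rows(
  deltas=[
    [0,0,-0.006,0,0,0],
    [0,0,-0.015,0,0,0],
    [0,0,-0.03,0,0,0],
    [0,0,-0.045,0,0,0],
    [0,0,-0.06,0,0,0],
  ],
)

```text
time_s: 5.88
eef_pos: [0.4993, -0.2699, 0.09]
eef_rot: [0.11, 0.994, -0.0, 0.0]
wrist_force: [-0.1, 0.2, -3.8]
gripper_width: 0.132
```

```bash
python3 -c "
from plan import *
state()
import plan
b=np.array([.4743,.0886]);yb=np.degrees(.1323)
for yaw in (85,90):
  for dip in (0,20,35,50):
    Rb=R.from_euler('z',yb,degrees=True)
    lip=np.r_[b,0]+Rb.apply([0,-.035,.08])
    print(yaw,dip,np.round(lip,3),np.round(tcp_from_lip(lip,yaw,dip),3))
for n in('scene','top'):
    cv2.imwrite(f'pics/{n}_lift.png',get_image(n)[:,:,::-1])
"
```

```text
t 5.88 p [ 0.4993 -0.2699  0.09  ] yaw 77.4 dip 0.0 F [-0.1  0.2 -3.8] T [-0.17  0.03  0.04] w 0.132 q [ 0.279  0.593  0.206  1.895 -0.184  0.671  1.946]
85 0 [0.479 0.054 0.08 ] [ 0.465 -0.1    0.104]
85 20 [0.479 0.054 0.08 ] [ 0.467 -0.082  0.156]
85 35 [0.479 0.054 0.08 ] [ 0.469 -0.058  0.188]
85 50 [0.479 0.054 0.08 ] [ 0.472 -0.026  0.214]
90 0 [0.479 0.054 0.08 ] [ 0.479 -0.1    0.104]
90 20 [0.479 0.054 0.08 ] [ 0.479 -0.082  0.156]
90 35 [0.479 0.054 0.08 ] [ 0.479 -0.058  0.188]
90 50 [0.479 0.054 0.08 ] [ 0.479 -0.026  0.214]
```

View pics/scene_lift.png

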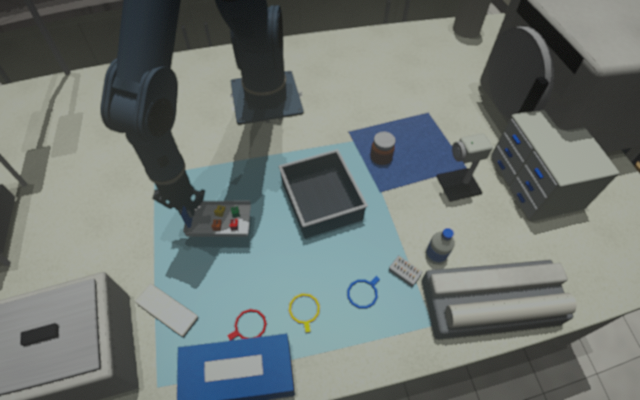

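All four blocks are still on the lifted tray (scene crop around 225,218). Moving gently over the basket.

```bash
python3 -c "
from plan import *
show([.479,-.10,.15],toolR(90,0))"
```

```text
delta [ 0.0578  0.1617 -0.0595] [ -0.1   0.2 -12.7] | 0.182 12.7
```

>>> play_rows(
  deltas=[
    [0.002,0.005,-0.012,0,0,-0.5],
    [0.005,0.016,-0.028,0,0,-1.5],
    [0.01,0.032,-0.044,0,0,-3],
    [0.017,0.05,-0.055,0,0,-4.5],
    [0.024,0.068,-0.06,0,0,-6],
  ],
)

```text
time_s: 6.6
eef_pos: [0.4906, -0.1965, 0.1496]
eef_rot: [0.057, 0.998, 0.0, 0.0]
wrist_force: [0.0, 0.9, -3.4]
gripper_width: 0.131
```

>>> play_rows(
  deltas=[
    [0.005,0.02,0,0,0,-1.5],
    [0.01,0.04,0,0,0,-3],
    [0.015,0.06,0,0,0,-4.5],
    [0.021,0.078,0,0,0,-6],
    [0.024,0.09,0,0,0,-6.6],
  ],
)

```text
time_s: 7.22
eef_pos: [0.4768, -0.1048, 0.1486]
eef_rot: [-0.0, 1.0, 0.0, -0.0]
wrist_force: [0.5, 0.3, -2.3]
gripper_width: 0.132
```

```bash
python3 -c "
from plan import *
state()
for dip in(10,20,30,40): show(tcp_from_lip([.479,.054,.08+.02*(dip<20)],90,dip),toolR(90,dip))
for n in('scene','top'):
    cv2.imwrite(f'pics/{n}_ov.png',get_image(n)[:,:,::-1])
"
```

```text
t 7.22 p [ 0.4768 -0.1048  0.1486] yaw 90.0 dip -0.0 F [ 0.5  0.3 -2.3] T [-0.18 -0.01  0.02] w 0.132 q [-0.006  0.411  0.177  2.032 -0.109  0.707  1.81 ]
delta [-0.0022  0.0113 -0.0021] [10.  -0.   0.1] | 0.012 10.0
delta [-0.0022  0.0223 -0.0069] [20.  -0.   0.1] | 0.024 20.0
delta [-0.0022  0.0375 -0.0295] [30.  -0.   0.1] | 0.048 30.0
delta [-0.0022  0.0564 -0.049 ] [40.  -0.   0.1] | 0.075 40.0
```

View pics/scene_ov.png

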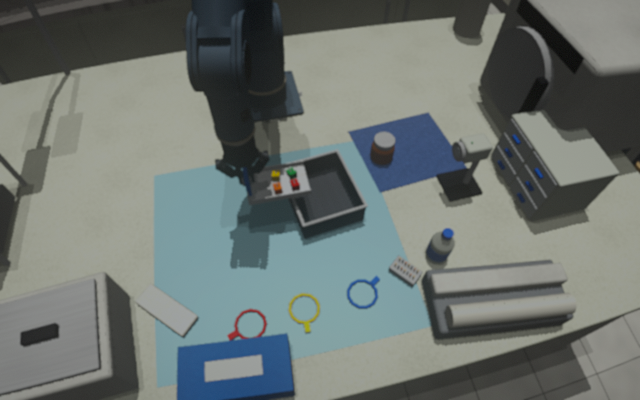

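View pics/top_ov.png

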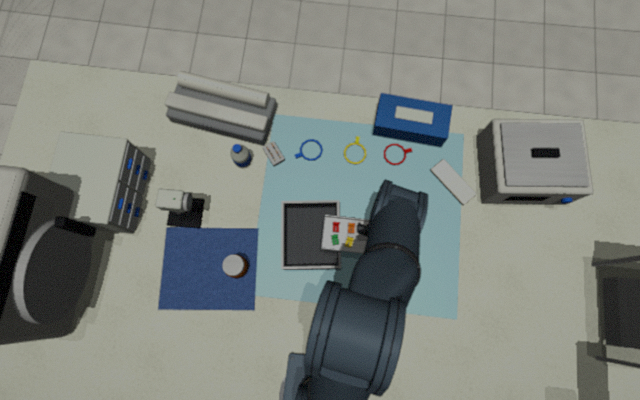

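>>> play_rows(
  deltas=[
    [-0.002,0.004,0,4,0,0],
    [-0.002,0.008,0,8,0,0],
    [-0.002,0.012,-0.001,12,0,0],
    [-0.002,0.017,-0.003,16,0,0],
    [-0.002,0.022,-0.007,20,0,0],
  ],
)

```text
time_s: 7.95
eef_pos: [0.4795, -0.0845, 0.1559]
eef_rot: [0.001, 0.985, -0.175, 0.0]
wrist_force: [-0.4, 0.0, -4.1]
gripper_width: 0.128
```

```bash
cat > pic.py <<'E'
from plan import *
import sys
state()
im=get_image('scene');cv2.imwrite(f'pics/{sys.argv[1]}.png',cv2.resize(im[110:260,170:390,::-1],None,fx=3.6,fy=3.6,interpolation=cv2.INTER_CUBIC))
E
python3 pic.py tilt20; python3 -c "
from plan import *
for dip in(25,30,35,40): show(tcp_from_lip([.479,.054,.08],90,dip),toolR(90,dip))"
```

```text
t 7.95 p [ 0.4795 -0.0845  0.1559] yaw 89.9 dip 20.1 F [-0.4  0.  -4.1] T [ 0.5  -0.01  0.01] w 0.128 q [-0.493  0.456  0.446  2.073  0.25   0.699  1.289]
delta [ 0.0011  0.0021 -0.0132] [4.8 0.1 0.1] | 0.013 4.8
delta [ 0.0011  0.0059 -0.0262] [9.8 0.1 0.1] | 0.027 9.8
delta [ 0.001   0.0108 -0.0389] [14.8  0.1  0.1] | 0.04 14.8
delta [ 0.001   0.0168 -0.0511] [19.8  0.1  0.1] | 0.054 19.8
```

View pics/tilt20.png

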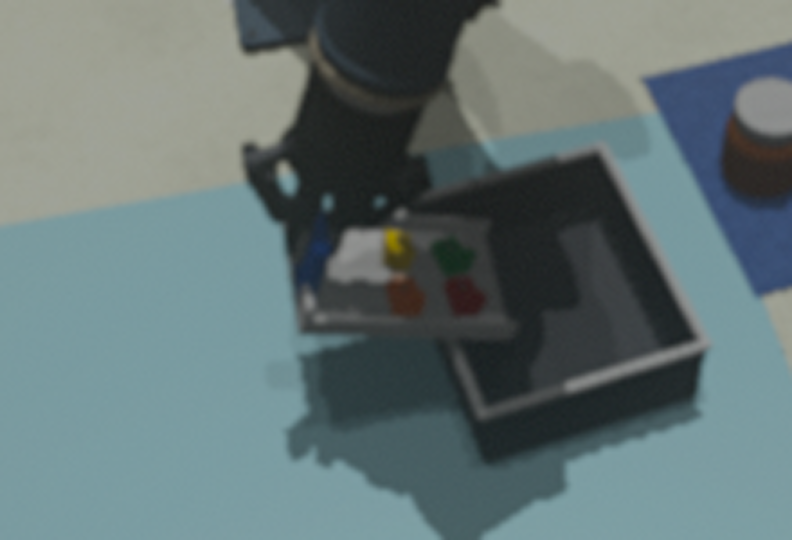

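At 20° dip the blocks are still on the tray (crop 395-485, 240-300), and the lip is over the basket at (500,290). Tilting on.

>>> play_rows(
  deltas=[
    [0.001,0.001,-0.007,2.5,0,0],
    [0.001,0.002,-0.013,5,0,0],
    [0.001,0.004,-0.02,7.5,0,0],
    [0.001,0.006,-0.026,10,0,0],
    [0.001,0.006,-0.026,10,0,0],
  ],
)

```text
time_s: 8.62
eef_pos: [0.4788, -0.069, 0.1778]
eef_rot: [-0.0, 0.966, -0.258, 0.0]
wrist_force: [-0.1, -0.5, -3.8]
gripper_width: 0.129
```

```bash
python3 pic.py tilt30; python3 -c "
from plan import *
for dip in(30,35,40,45): show(tcp_from_lip([.479,.054,.08],90,dip),toolR(90,dip))"
```

```text
t 8.62 p [ 0.4788 -0.069   0.1778] yaw 90.0 dip 29.9 F [-0.1 -0.5 -3.8] T [0.74 0.03 0.03] w 0.129 q [-0.697  0.495  0.546  2.055  0.372  0.796  1.098]
delta [-0.0005  0.002  -0.0014] [ 0.1 -0.  -0. ] | 0.003 0.1
delta [-0.0005  0.0048 -0.0147] [ 5.1 -0.  -0. ] | 0.015 5.1
delta [-0.0005  0.0086 -0.0277] [10.1 -0.  -0. ] | 0.029 10.1
delta [-0.0005  0.0136 -0.0404] [15.1 -0.  -0. ] | 0.043 15.1
```

View pics/tilt30.png

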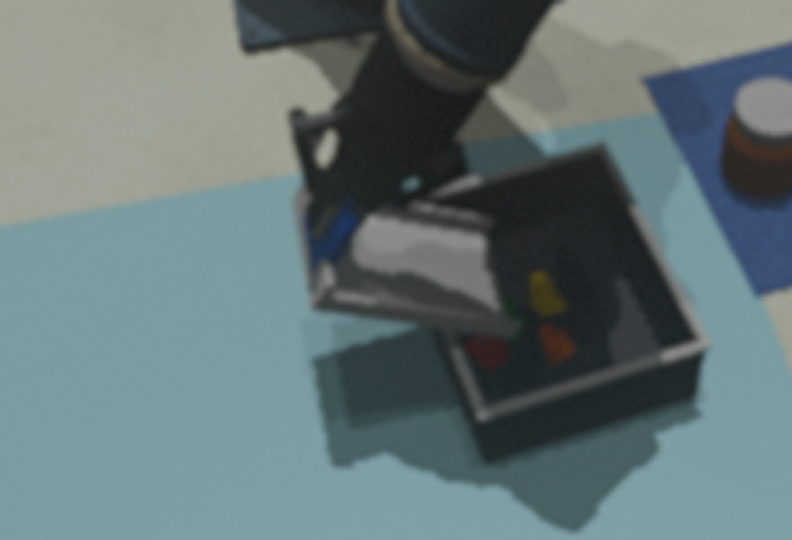

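All four blocks are in the basket (crop: red 488,350; green 512,310; yellow 545,290; orange 555,343) and the tray is empty. Next I lift it and carry it to the camera.

```bash
python3 -c "
from plan import *
r=toolR(90,30)
show([.479,-.069,.28],r);show([.495,.05,.28],r);show([.511,.15,.28],r);show([.511,.2328,.27],r)"
```

```text
delta [-0.0005 -0.0504 -0.0888] [ 0.1 -0.  -0. ] | 0.102 0.1
delta [-0.0164  0.0528 -0.1482] [ 0.1 -0.  -0. ] | 0.158 0.1
delta [-0.0324  0.1395 -0.1981] [ 0.1 -0.  -0. ] | 0.244 0.1
delta [-0.0323  0.2162 -0.2307] [ 0.1 -0.  -0. ] | 0.318 0.1
```

>>> play_rows(
  deltas=[
    [0,-0.015,-0.026,0,0,0],
    [0,-0.032,-0.056,0,0,0],
    [0,-0.05,-0.088,0,0,0],
    [-0.003,-0.025,-0.103,0,0,0],
    [-0.008,0.01,-0.123,0,0,0],
  ],
)

```text
time_s: 9.3
eef_pos: [0.4861, -0.0007, 0.2803]
eef_rot: [0.003, 0.966, -0.258, -0.0]
wrist_force: [-0.2, 0.7, -1.8]
gripper_width: 0.128
```

>>> play_rows(
  deltas=[
    [-0.005,0.022,-0.012,0,0,0],
    [-0.01,0.043,-0.025,0,0,0],
    [-0.015,0.065,-0.037,0,0,0],
    [-0.02,0.087,-0.05,0,0,0],
    [-0.024,0.11,-0.063,0,0,0],
  ],
)

```text
time_s: 9.93
eef_pos: [0.5108, 0.1284, 0.279]
eef_rot: [0.001, 0.966, -0.259, -0.0]
wrist_force: [0.5, 0.6, -3.0]
gripper_width: 0.131
```

```bash
python3 -c "
from plan import *
state();r=toolR(90,30)
show([.511,.19,.27],r);show([.511,.2328,.27],r)
for n in('scene','top'):
    cv2.imwrite(f'pics/{n}_c1.png',get_image(n)[:,:,::-1])
"
```

```text
t 9.93 p [0.5108 0.1284 0.279 ] yaw 89.9 dip 30.0 F [ 0.5  0.6 -3. ] T [ 0.7  -0.    0.05] w 0.131 q [-0.933  0.501  0.49   1.665  0.245  1.282  1.003]
delta [-0.0002  0.0578 -0.0231] [-0.  -0.  -0.1] | 0.062 0.1
delta [-0.0001  0.0949 -0.0445] [-0.  -0.  -0.1] | 0.105 0.1
```

View pics/scene_c1.png

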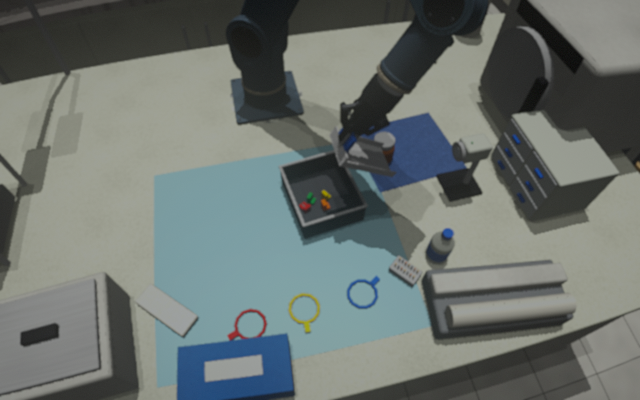

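View pics/top_c1.png

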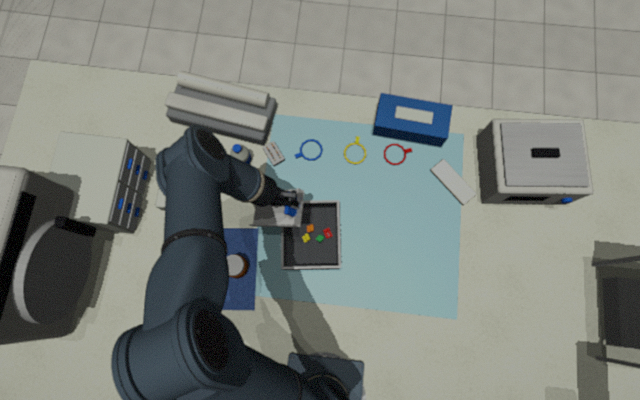

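>>> play_rows(
  deltas=[
    [0,0.015,-0.006,0,0,0],
    [0,0.03,-0.012,0,0,0],
    [0,0.045,-0.018,0,0,0],
    [0,0.058,-0.023,0,0,0],
    [0,0.058,-0.023,0,0,0],
  ],
)

```text
time_s: 10.65
eef_pos: [0.5103, 0.1906, 0.2695]
eef_rot: [-0.001, 0.966, -0.259, -0.0]
wrist_force: [0.5, 0.4, -2.8]
gripper_width: 0.131
```

```bash
python3 -c "
from plan import *
state();r=toolR(90,30)
show([.511,.2328,.27],r)
for n in('scene','top'):
    im=get_image(n);x0,y0,w,h=dict(scene=(320,80,200,130),top=(140,120,200,130))[n];cv2.imwrite(f'pics/{n}_c2.png',cv2.resize(im[y0:y0+h,x0:x0+w,::-1],None,fx=4,fy=4,interpolation=cv2.INTER_CUBIC))
"
```

```text
t 10.65 p [0.5103 0.1906 0.2695] yaw 90.1 dip 30.0 F [ 0.5  0.4 -2.8] T [ 0.72 -0.06 -0.08] w 0.131 q [-0.985  0.558  0.469  1.588  0.206  1.334  0.95 ]
delta [-0.0007  0.0363 -0.0216] [-0.   0.   0.1] | 0.042 0.1
```

View pics/scene_c2.png

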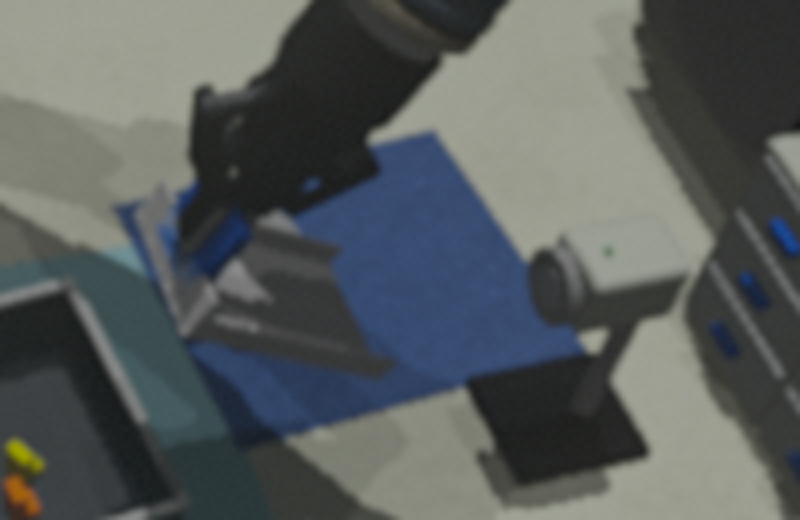

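View pics/top_c2.png

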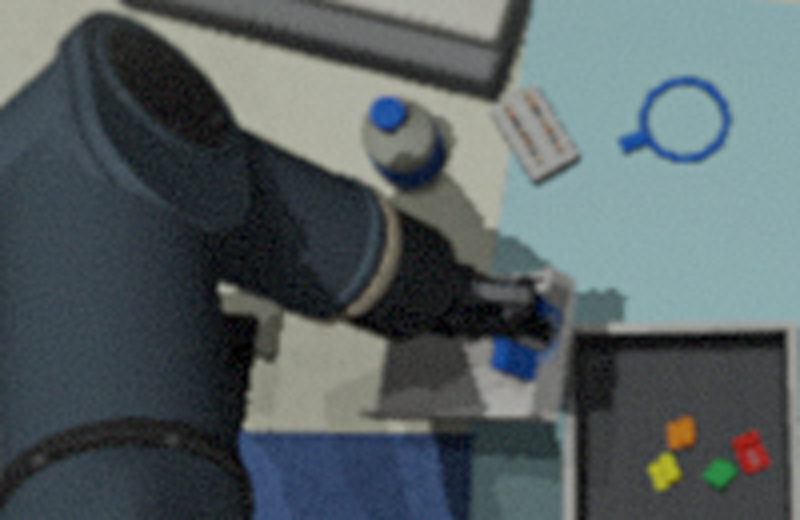

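```bash
cat > chk.py <<'E'
from plan import *
import sys
s,p,r=now();m=r.as_matrix();ty,tx,tz=m[:,0],m[:,1],-m[:,2]
grip=p+.0167*tz
O=grip-.046*tz+.074*tx   # underside centre
P=lambda x,y,z:O+x*tx+y*ty+z*tz
lip=P(.08,0,.003);print('lip',np.round(lip,4))
pts=np.array([P(.08,-.05,.018),P(.08,.05,.018),P(.08,-.05,0),P(.08,.05,0),P(-.08,-.05,.018),P(-.08,.05,.018),P(-.074,-.03,.066),P(-.074,.03,.066),lip])
L=np.array([.511,.443,.17])
cam=np.array([L,L+[.0,-.09,0]])
im=get_image('scene')
x0,y0,w,h=(330,100,180,130);c=cv2.resize(im[y0:y0+h,x0:x0+w,::-1],None,fx=4.4,fy=4.4,interpolation=cv2.INTER_CUBIC)
d=lambda uv:tuple(int(round(v)) for v in ((uv-[x0,y0]+.5)*4.4))
for q in proj('scene',pts): cv2.circle(c,d(q),3,(0,0,255),1)
for q in proj('scene',cam): cv2.circle(c,d(q),4,(0,255,0),1)
for a in np.linspace(0,2*np.pi,24): cv2.circle(c,d(proj('scene',L+.02*np.array([np.cos(a),0,np.sin(a)]))[0]),1,(0,255,255),-1)
cv2.imwrite(f'pics/{sys.argv[1]}.png',c)
E
python3 chk.py chk1
```

```text
lip [0.5106 0.3088 0.1702]
```

View pics/chk1.png

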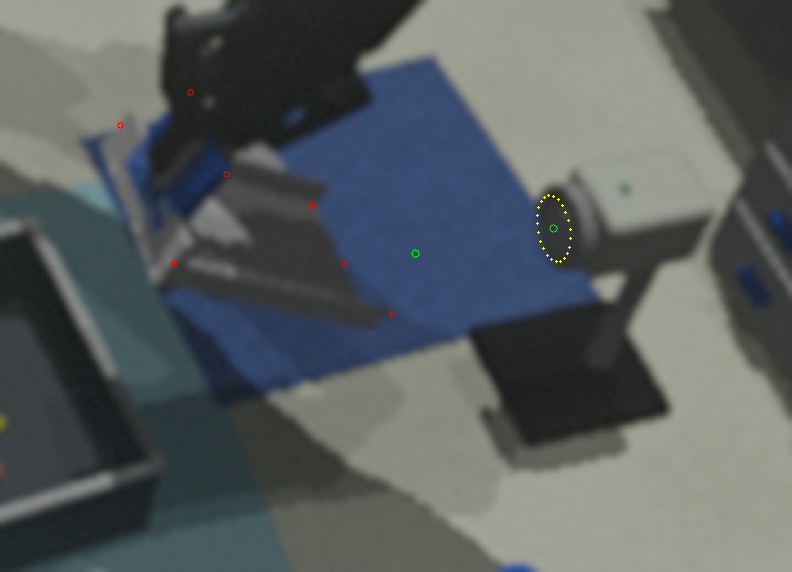

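The tray model overlay matches the picture, and the lens ring falls on the barrel front at (553,228). Advancing the last 42 mm.

>>> play_rows(
  deltas=[
    [0,0.009,-0.005,0,0,0],
    [0,0.018,-0.011,0,0,0],
    [0,0.027,-0.016,0,0,0],
    [0,0.036,-0.021,0,0,0],
    [0,0.036,-0.021,0,0,0],
  ],
)

```text
time_s: 11.42
eef_pos: [0.5104, 0.232, 0.2698]
eef_rot: [-0.0, 0.966, -0.259, -0.0]
wrist_force: [0.7, -1.2, -3.8]
gripper_width: 0.132
```

>>> play_rows(
  deltas=[
    [0,0,0,0,0,0],
    [0,0,0,0,0,0],
    [0,0,0,0,0,0],
  ],
)

```text
time_s: 11.8
eef_pos: [0.5105, 0.2304, 0.2703]
eef_rot: [0.001, 0.966, -0.259, -0.0]
wrist_force: [-0.3, 0.2, -2.2]
gripper_width: 0.131
```

```bash
python3 chk.py chk2; python3 -c "
from plan import *
state()
cv2.imwrite('pics/top_c3.png',get_image('top')[:,:,::-1]);cv2.imwrite('pics/scene_c3.png',get_image('scene')[:,:,::-1])"
```

```text
lip [0.5107 0.3506 0.1706]
t 11.85 p [0.5105 0.2305 0.2703] yaw 89.9 dip 30.0 F [ 0.2 -0.1 -2.6] T [0.76 0.01 0.01] w 0.129 q [-1.015  0.593  0.459  1.517  0.182  1.386  0.921]
```

View pics/chk2.png

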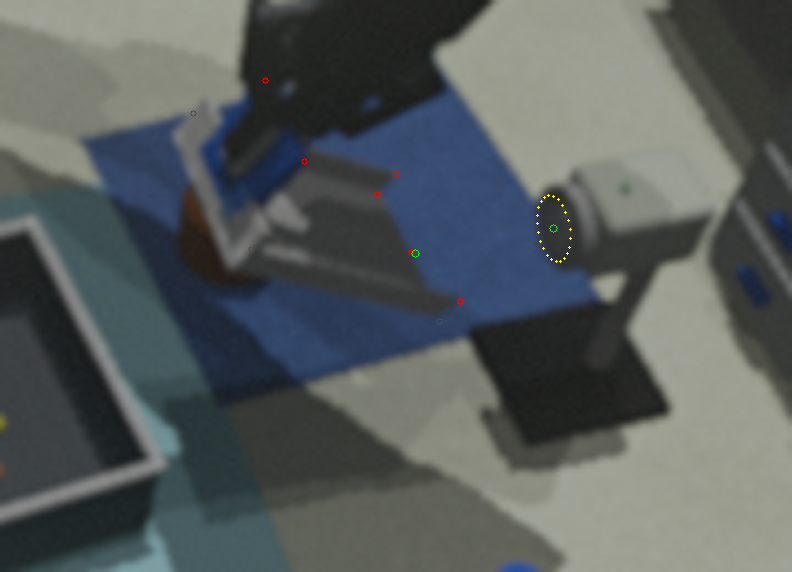

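View pics/top_c3.png

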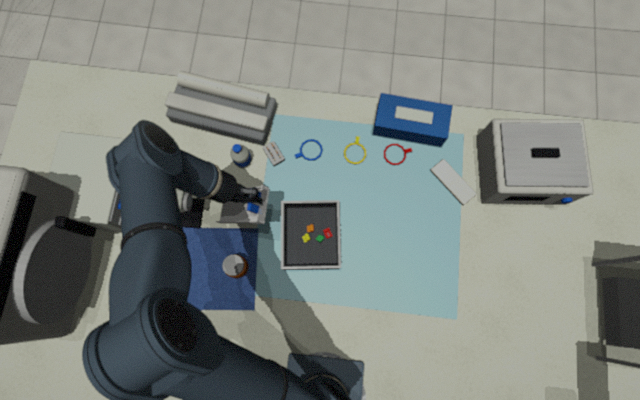

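View pics/scene_c3.png

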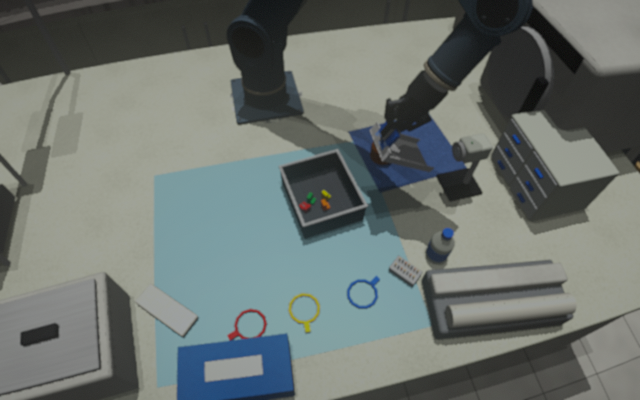

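The last pictures show the lip on the target (crop lip centre 412,252 against target 415,253), the empty tray held, and all four blocks in the basket. The bystanders have not moved. Handing in.

```bash
python3 -c "
from bench import ticket
print(ticket.close_job())"
```

```text
the job is handed in; nothing more can be done
None
```

I took the tray by its handle and tipped it to 30° with the lip about 80 mm above the counter, inside the basket outline. All four blocks slid into the basket. The empty tray is now held in front of the inspection camera, and I handed the job in at about 12 s of the 46 s allowed.

**Tray pose at the end:** the lip is at about (0.511, 0.351, 0.171) m. That is about 92 mm in front of my lens estimate of (0.511, 0.443, 0.170) m, and within 1 mm of its axis sideways and in height. The dip is 30.0° and the tray's heading is 89.9°. I estimate the camera's axis at 90°, give or take 1°.

**Grip and contact:** the gripper reads 11 mm open on the 12 mm handle at the 80 N grip setting, and wrist force shows only the tray's weight. I saw no sign of touching the camera or the blocks.

**Last pictures:** all four blocks lie in the basket. The bystanders look unmoved by eye, but I did not re-measure them.

**Disagreement:** the two cameras put the lens 4 to 6 mm apart along its viewing axis, well inside the allowed 35 mm. No check failed.

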